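# Fit an empty reel on the chain winder

### The job

Get the chain winder ready for its next reel: put the drive disc onto the spindle first, then the empty black and white reel, then the brass end cap, each the way up it now stands and lowered, not dropped, until it rests fully home on what is below it. Then swing the red keeper arm all the way across until it stops over the cap, let go, and leave everything else on the bench where it is.

Things in the scene. Friction and masses are not known exactly. Their poses are not given: they have to be found in the camera images.
- seat (a point): Centre of the top of the winder's turntable (steel disc 84 mm wide, 50 mm above the bench, on a fixed white housing 140 x 250 mm, 40 mm high). The fixed steel spindle, 16 mm in diameter, rises from here to 86 mm above this point (last 6 mm tapered); z up along it. y points to the keeper's dark post: 18 mm in diameter, 130 mm from the spindle, 175 mm high above the bench.
- drive_disc: Drive disc: orange round flange 68 mm in diameter and 10 mm thick, with an aluminium hub 30 mm in diameter rising from it to 40 mm; a 21 mm bore goes right through. Origin at the centre of the underside, z up. Stands flange down. The reel goes over its hub and rests on its flange. About 0.1 to 0.21 kg.
- reel: Empty reel standing on end: two black flanges 62 mm in diameter and 10 mm thick, at bottom and top, joined by a white barrel 46 mm in diameter; 64 mm high in all, 38 mm bore right through. Origin at the centre of the underside, z up. Can be gripped across the rim of the upper flange (54 to 64 mm above the origin). About 0.06 to 0.13 kg.
- end_cap: Brass end cap: round flange 56 mm in diameter and 12 mm thick with a knob 34 mm in diameter rising from it to 46 mm; a blind 21 mm bore opens in the underside, 24 mm deep. Origin at the centre of the underside, z up. Stands flange down. It rests on the reel's upper flange, with the spindle's tip in its bore. About 0.11 to 0.22 kg.
- keeper (a joint): Angle of the red keeper arm about its upright hinge, rad: 0 = stopped right over the spindle, growing clockwise seen from above as it opens, to 1.6. Starts at 0.9 to 1.4. Stays where it is left (friction about 0.07 N m, no spring). The flat arm lies 175 to 185 mm above the bench, 5 mm above the top of a cap that is fully home.
- keeper_knob (a point): Middle of the grip length of the upright black knob at the free end of the keeper arm: 18 mm in diameter, standing on the arm, its foot 185 mm and its top 230 mm above the bench; this point is at 208 mm. It lies 130 mm from the hinge and comes right above the spindle at angle 0.
- hinge (a point): Point on the keeper's hinge axis, at the top of its hinge boss, 186 mm above the bench, above the post.
- slim_reel: Bystander: slim reel, grey flanges 48 mm across, blue barrel, 78 mm high. Origin at the centre of the underside.
- jar: Bystander: glass jar with a green lid, 58 mm across and 72 mm high. Origin at the centre of the underside.
- bench_block: Bystander: round steel bench block on a rubber foot, 66 mm across and 30 mm high. Origin at the centre of the underside.
- pliers: Bystander: blue-handled pliers lying flat at the back of the bench, about 135 mm long. Origin near their middle.
- screwdriver: Bystander: screwdriver with a yellow handle lying at the back of the bench. Origin near its middle.
Not all that is in view belongs to the job. What is shaped like the end_cap but purple is not meant.

How it is judged:
On the way, in this order (a step that is already met when the one before it is completed fails the run):
1. the drive disc rests home on the turntable, round the spindle (horizontal distance between drive_disc and seat below 0.006 m and z of drive_disc in the frame of seat between -0.004 and 0.004 m and angle between drive_disc's own z axis and vertical below 0.06 rad), for 0.2 s.
2. the reel rests home on the drive disc (all of step 1 and horizontal distance between reel and seat below 0.01 m and z of reel in the frame of seat between 0.006 and 0.014 m and angle between reel's own z axis and vertical below 0.06 rad), for 0.2 s.
3. the end cap rests home on the reel (all of step 2 and horizontal distance between end_cap and seat below 0.006 m and z of end_cap in the frame of seat between 0.07 and 0.078 m and angle between end_cap's own z axis and vertical below 0.06 rad), for 0.2 s.
4. the keeper arm is closed over the cap (all of step 3 and value of joint keeper below 0.08 rad), for 0.2 s.
At the end, for the whole second after the job is handed in: Drive disc, reel and end cap stand upright (within 0.06 rad) on the spindle, each home within 4 mm in height (undersides 0, 10 and 74 mm above the turntable) and centred within 6, 10 and 6 mm of the spindle axis; the keeper arm is within 0.08 rad of its stop over the cap; all at rest and released (all of step 4 and linear speed of each of drive_disc, reel, end_cap below 0.02 m/s); the robot touches nothing.
It fails at once if a part drops down the spindle (faster than 0.5 m/s while on it) ((horizontal distance between drive_disc and seat below 0.012 m and z of drive_disc in the frame of seat below 0.084 m and linear speed of drive_disc above 0.5 m/s) or (horizontal distance between reel and seat below 0.012 m and z of reel in the frame of seat below 0.084 m and linear speed of reel above 0.5 m/s) or (horizontal distance between end_cap and seat below 0.012 m and z of end_cap in the frame of seat below 0.084 m and linear speed of end_cap above 0.5 m/s)).
It fails at once if a bystander is moved by more than 40 mm (distance of any of slim_reel, jar, bench_block, pliers, screwdriver from where it was at the start of the episode above 0.04 m).
It also fails if it takes over 72 s, if anything falls off the work surface, if the arm or the gripper's body presses on something with over 40 N, if the wrist force passes 120 N, or if a joint passes its speed limit or range.

### The arm

A 7-joint arm with a two-finger parallel gripper is mounted at the origin on the work surface. World frame = base frame: x ahead of the robot, y to its left, z up, the work surface at z = 0. Lengths are in m, angles in rad, forces in N, time in s.
With the tool pointing down it reaches from about 0.425 to 0.925 m from the base axis. Payload 6.8 kg.
Tool frame: the origin (TCP) lies at the very end of the fingers, on their centre line; the grasp point (between the pads) lies 19 mm behind it; z points along the fingers, y is the direction in which the jaws open and shut (so a half turn about z gives the same grasp; the last joint's range is limited). The gripper opens to 85 mm and grips with 20 to 120 N. Pads are 22 mm wide; open, the fingers measure 114 mm over their backs; the gripper's body (76 mm by 85 mm) begins 54 mm behind the grasp point. The pads swing forward as they close: fully open they stand 13 mm farther back than shut.
Start: joints at [1.115, 0.477, 0.022, 1.555, -0.011, 1.109, -0.083], TCP at [0.23, -0.635, 0.231] pointing down, gripper open.
Joint ranges: [-2.96, 2.96], [-0.34, 2.1], [-1.41, 1.46], [0.24, 2.44], [-1.37, 4.51], [0.17, 1.92], [-2.96, 2.96]. Speed limits (rad/s): [2.39, 2.39, 3.14, 3.14, 3.14, 3.14, 3.14].

### API

Orientations are given as [roll, pitch, yaw] about the fixed x, y, z axes, in that order (R = Rz(yaw) Ry(pitch) Rx(roll)).
In Python, from plant import get_state, grab_frame, close_job gives the robot as it stands.
- The arm moves only by the shell command python3 -m handwheel 'ROWS' [OPENING] [FORCE]. ROWS is JSON, a list of rows, each a list of 4 numbers: the shift along the tool's x, y, z in cm, then the turn about the tool's z in units of 8 degrees (1.0 is 8 degrees). In form: [[tx, ty, tz, twist], ...]. A call has 1 to 20 rows; each row shifts and turns the commanded pose from where the row before left it, along the tool's axes as they then stand; what a row does not reach is not made up. A row lasts 1/10 s, in which the tool goes at most 50 mm and 8.59 degrees, less where a joint would pass 70% of its speed; a pose out of reach is approached as far as the arm can. A call is refused whole if a number of a shift passes 5 or a number of a turn 1, either way. A call with a gripper value outside its range is refused whole. OPENING is the gripper command: -1 is fully open, 1 is shut, values between are in proportion, set as the call begins (- or left out, the last holds). The fingers move at their own pace and stop on an object; FORCE is the grip in N (left out, the last holds). Time passes only in rows, so rows that do not move let the fingers close. It gives the time, the measured TCP pose, the force and the opening at its end, in the units of the state.
- get_state(): the state, without advancing time (a new reading comes with each control period).
- grab_frame(name): name is "scene" or "top" or "wrist"; returns a dict with "color" (400x640x3 uint8, red, green, blue), "fx", "fy", "cx", "cy" (pixels), "rvec" (rotation vector, rad) and "tvec" (3), from world to camera coordinates, as OpenCV has them; the wrist camera has in their place "tool_from_camera" (4x4, takes a point from camera to tool coordinates, whose origin is the TCP and whose axes are the flange's). Camera axes: x right, y down, z forward; pixel columns grow to the right and rows downward; lengths in m; the calibration is good to about 2 mm. The wrist camera is an equidistant fisheye: a pixel r from the principal point sees the ray r / f radians off the axis. A picture is of the moment at which its call begins: read the wrist's pose just before it. There is no depth.
- close_job(): hands the job in, once; it reports no verdict.
The state is a dict: "time_s": time; "qpos": joint angles; "dq": joint speeds; "effort": joint torques, N m; "ee_pos": TCP position; "tcp_rot": TCP orientation; "force": force on the tool from outside, world axes, zero at the start; "torque": the same for the moment, N m; "finger_gap": finger opening in m.
Only numpy, scipy, OpenCV 4.12 (cv2) and the standard library are available. Lean on these libraries where they do the work, as an engineer would, in place of code of your own. Each camera call takes 0.05 s, during which the arm holds its last target.

## Working session

There is one attempt and no reset: what is moved stays moved. The work goes in short steps, Python scripts to look and compute and a shell command to move; the robot and the scene stay as the last step left them, time stands still between calls to the robot, and variables do not carry over. Pictures are saved under pics/ and viewed, and the job is handed in when it is done.

```bash
ls; mkdir -p pics
cat > h.py <<'E'
import numpy as np, cv2
from plant import get_state, grab_frame
def save(n,img): cv2.imwrite('pics/'+n+'.png',cv2.cvtColor(img,cv2.COLOR_RGB2BGR))
E
python3 - <<'E'
from h import *
s=get_state();print(s)
for n in ['scene','top','wrist']:
    f=grab_frame(n);save(n+'0',f['color']);print(n,{k:v for k,v in f.items() if k!='color'})
    np.save('pics/'+n+'0.npy',f,allow_pickle=True)
E
```

```text
pics
{'time_s': 0.0, 'qpos': array([ 1.11487072,  0.4778061 ,  0.02230578,  1.55646547, -0.0114829 ,
        1.10929561, -0.08312406]), 'dq': array([-0.0021709 ,  0.00059847,  0.00159395, -0.00095559,  0.00102399,
        0.00100956, -0.00113361]), 'effort': array([ 2.62749118e-04, -5.96444356e+01,  1.60785310e+00, -2.81201237e+01,
        1.24364629e-02,  9.13012773e-03,  2.80760912e-05]), 'ee_pos': array([ 0.22987269, -0.63401417,  0.23031512]), 'tcp_rot': array([-3.13975104e+00,  1.37509459e-04,  3.47860927e-01]), 'force': array([0.09899296, 0.42822493, 0.09155111]), 'torque': array([ 0.0240632 ,  0.03380713, -0.0020746 ]), 'finger_gap': 0.08539008676409868}
scene {'fx': 395.76708943147287, 'fy': 395.76708943147287, 'cx': 319.96603145492486, 'cy': 196.71670733030183, 'rvec': array([ 2.21202048,  0.67102324, -0.27835009]), 'tvec': array([-0.46422758, -0.11952927,  1.22807626])}
top {'fx': 482.19200093694616, 'fy': 482.19200093694616, 'cx': 316.4228548839184, 'cy': 199.11877029249678, 'rvec': array([ 2.12274313, -2.15541618,  0.18534304]), 'tvec': array([-0.04501212,  0.60345519,  1.10685393])}
wrist {'fx': 309.70691628693146, 'fy': 309.70691628693146, 'cx': 316.2412501941312, 'cy': 203.95589252701296, 'tool_from_camera': array([[ 5.66532356e-04, -9.46544262e-01, -3.22573462e-01,
         8.25735546e-02],
       [ 9.99999693e-01,  7.10861434e-04, -3.29629192e-04,
        -2.76340385e-04],
       [ 5.41313654e-04, -3.22573176e-01,  9.46544375e-01,
        -1.41407469e-01],
       [ 0.00000000e+00,  0.00000000e+00,  0.00000000e+00,
         1.00000000e+00]])}
```

View pics/scene0.png

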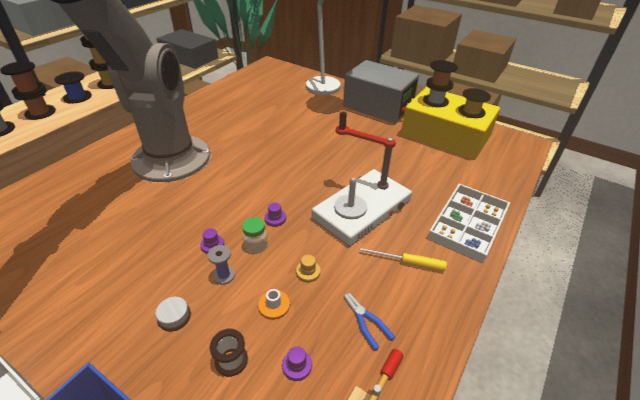

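View pics/top0.png

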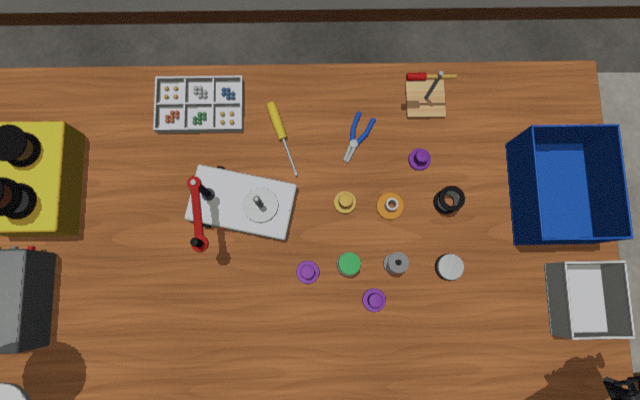

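View pics/wrist0.png

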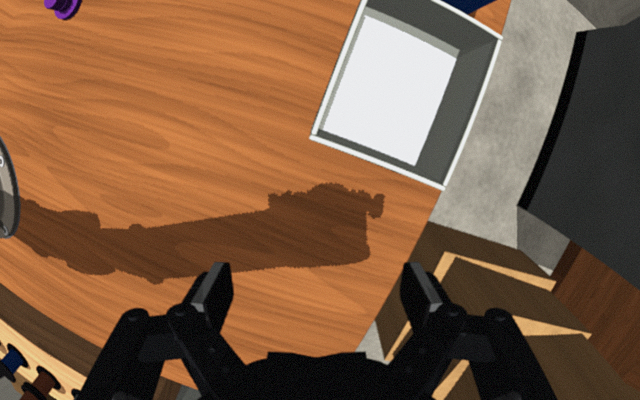

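Candidates in the top view:
- Drive disc: only the orange one at (390,206).
- Reel: the black and white one at (449,200), versus the slim reel at (397,263). The reels on the yellow box at (15,145) and (15,195) are off the bench.
- End cap: the brass one at (345,202), versus the purple ones at (420,159), (308,271) and (374,300).

I choose by colour, and check with a crop.

```bash
cat >> h.py <<'E'
def ray(f,uv,):
    R=cv2.Rodrigues(np.array(f['rvec']))[0];K=np.array([[f['fx'],0,f['cx']],[0,f['fy'],f['cy']],[0,0,1]])
    d=R.T@np.linalg.inv(K)@np.array([uv[0],uv[1],1.]);return -R.T@np.array(f['tvec']),d/np.linalg.norm(d)
def onz(f,uv,z):
    c,d=ray(f,uv);return c+d*(z-c[2])/d[2]
def tri(rays):
    A=sum(np.eye(3)-np.outer(d,d) for c,d in rays);b=sum((np.eye(3)-np.outer(d,d))@c for c,d in rays)
    p=np.linalg.solve(A,b);return p,[np.linalg.norm(np.cross(d,p-c)) for c,d in rays]
def proj(f,p):
    R=cv2.Rodrigues(np.array(f['rvec']))[0];q=R@np.array(p)+f['tvec'];return f['fx']*q[0]/q[2]+f['cx'],f['fy']*q[1]/q[2]+f['cy']
def load(n): return np.load('pics/'+n+'.npy',allow_pickle=True).item()
def blobs(img,lo,hi,amin=30,roi=None):
    m=cv2.inRange(cv2.cvtColor(img,cv2.COLOR_RGB2HSV),np.array(lo),np.array(hi))
    if roi: z=np.zeros_like(m);x0,y0,x1,y1=roi;z[y0:y1,x0:x1]=m[y0:y1,x0:x1];m=z
    cs,_=cv2.findContours(m,cv2.RETR_EXTERNAL,cv2.CHAIN_APPROX_NONE)
    return [c for c in cs if cv2.contourArea(c)>amin],m
E
python3 - <<'E'
from h import *
t=load('top0');s=load('scene0')
a=cv2.resize(t['color'][150:320,180:480],None,fx=2.6,fy=2.6,interpolation=cv2.INTER_CUBIC);save('tcrop',a)
b=cv2.resize(s['color'][130:390,150:410],None,fx=2.3,fy=2.3,interpolation=cv2.INTER_CUBIC);save('scrop',b)
for f,pts in((t,[(345,202),(390,206),(449,200),(260,205),(200,242)]),(s,[(308,268),(273,303),(228,352)])):
    for p in pts: print(p,onz(f,p,0.02).round(3), cv2.cvtColor(f['color'],cv2.COLOR_RGB2HSV)[p[1],p[0]])
E
```

```text
(345, 202) [ 0.599 -0.125  0.02 ] [ 23 125 187]
(390, 206) [ 0.588 -0.235  0.02 ] [ 13 134 150]
(449, 200) [ 0.601 -0.381  0.02 ] [ 14 151 150]
(260, 205) [0.595 0.084 0.02 ] [30 19 55]
(200, 242) [0.507 0.229 0.02 ] [ 80 161  19]
(308, 268) [ 0.605 -0.125  0.02 ] [ 17 154 111]
(273, 303) [ 0.596 -0.241  0.02 ] [ 14  48 117]
(228, 352) [ 0.593 -0.372  0.02 ] [ 13 157 164]
```

View pics/tcrop.png

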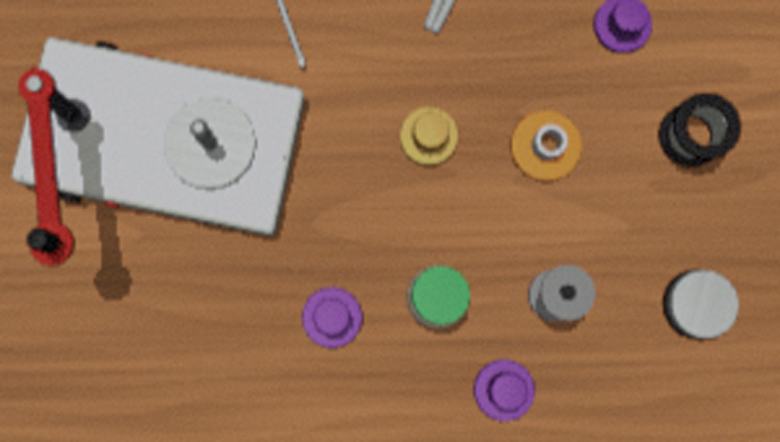

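View pics/scrop.png

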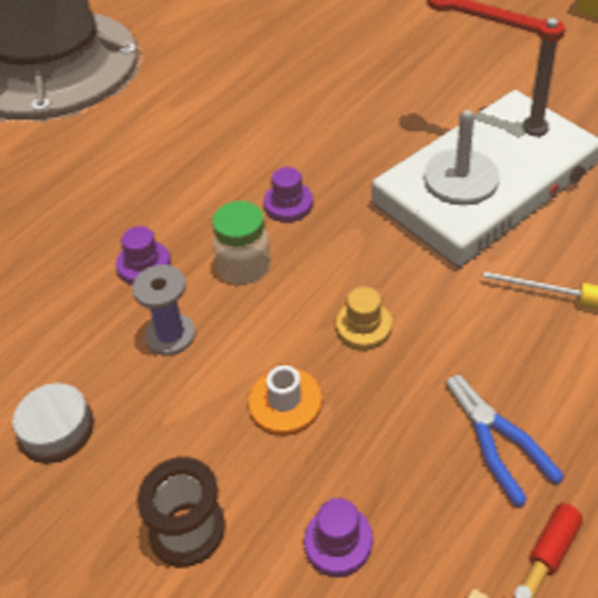

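Crops confirm the choices: brass cap at top (345,202), orange disc with aluminium hub at (390,206), black/white reel at (449,200). Next come the two-view coarse positions.

Run:
```python
from h import *
t=load('top0');s=load('scene0')
T=lambda x,y:(180+(x+.5)/2.6-.5,150+(y+.5)/2.6-.5)
S=lambda x,y:(150+(x+.5)/2.3-.5,130+(y+.5)/2.3-.5)
P={'cap knob top':((432,130),(364,301)),'hub top':((550,141),(284,379)),'reel top':((709,125),(178,496)),'spindle tip':((200,127),(467,113)),'post/hinge top':((34,83),(552,24)),'turntable':((211,144),(461,175)),
'slim top':((570,293),(160,285)),'jar':((442,296),(240,222))}
for k,(a,b) in P.items():
    p,e=tri([ray(t,T(*a)),ray(s,S(*b))]);print(k,p.round(4),np.round(e,4))
# keeper knob top: direct
print('knob',*[np.round(x,4) for x in tri([ray(t,T(40,239)),ray(s,(343,114))])])
# colour-blob centroids
for n,lo,hi in (('orange',(8,190,130),(20,255,255)),('brass',(18,110,90),(26,230,255))):
    for f,roi in ((t,(320,180,420,230)),(s,(240,240,340,330))):
        cs,m=blobs(f['color'],lo,hi,roi=roi)
        for c in cs:
            el=cv2.fitEllipse(cv2.convexHull(c));print(n,np.round(el[0],1),np.round(el[1],1),'z.01',onz(f,el[0],.01).round(4))
```

```text
cap knob top [ 0.6025 -0.1243  0.0433] [0.0015 0.0015]
hub top [ 0.5913 -0.2345  0.0378] [0.0014 0.0014]
reel top [ 0.6006 -0.3768  0.0606] [0.0017 0.0017]
spindle tip [0.5928 0.0799 0.136 ] [0.0013 0.0013]
post/hinge top [0.6217 0.2088 0.1875] [0.0005 0.0005]
turntable [0.592  0.0803 0.047 ] [0.0016 0.0016]
slim top [ 0.4501 -0.2388  0.0777] [0.0027 0.0027]
jar [ 0.4498 -0.1267  0.0659] [0.0028 0.0028]
knob [0.4924 0.192  0.2261] [0.0017 0.0017]
orange [273.6 303.8] [28.2 32. ] z.01 [ 0.5941 -0.2371  0.01  ]
brass [389.6 205.8] [24.5 25.2] z.01 [ 0.59   -0.2357  0.01  ]
brass [344.5 201.8] [22.1 22.6] z.01 [ 0.6015 -0.1242  0.01  ]
brass [307.7 268.1] [23.6 26. ] z.01 [ 0.6    -0.1194  0.01  ]
```

```bash
python3 -m handwheel '[[0,0,0,0.83],[0,0,0,0.83],[0,0,0,0.83],[1.3,-1.4,0.1,0],[2.6,-2.85,0.2,0],[2.6,-2.85,0.2,0],[2.6,-2.85,0.2,0],[2.6,-2.85,0.2,0],[2.6,-2.85,0.2,0],[2.6,-2.85,0.2,0],[2.6,-2.85,0.2,0],[2.6,-2.85,0.2,0],[2.6,-2.85,0.2,0],[2.6,-2.85,0.2,0],[2.6,-2.85,0.2,0],[2.6,-2.85,0.2,0],[2.6,-2.85,0.2,0],[1.3,-1.4,0.1,0],[0,0,0,0],[0,0,0,0]]' -1 40
cat >> h.py <<'E'
from scipy.spatial.transform import Rotation as Ro
def wgrab(n=None):
    s=get_state();f=grab_frame('wrist');f['p']=s['ee_pos'];f['r']=s['tcp_rot']
    if n: np.save('pics/'+n+'.npy',f,allow_pickle=True);save(n,f['color'])
    return f
def wray(f,uv):
    x,y=(uv[0]-f['cx'])/f['fx'],(uv[1]-f['cy'])/f['fy'];r=np.hypot(x,y);k=np.sin(r)/r if r>1e-9 else 1
    M=f['tool_from_camera'];R=Ro.from_euler('xyz',f['r']).as_matrix()
    d=R@M[:3,:3]@np.array([x*k,y*k,np.cos(r)]);return f['p']+R@M[:3,3],d
def wz(f,uv,z):
    c,d=wray(f,uv);return c+d*(z-c[2])/d[2]
def wcirc(f,c,z): # contour -> world points at height z -> circle (centre, radius)
    q=np.array([wz(f,p[0],z)[:2] for p in c]);A=np.c_[2*q,np.ones(len(q))];x=np.linalg.lstsq(A,(q**2).sum(1),rcond=None)[0]
    rr=np.hypot(*(q-x[:2]).T);return x[:2],np.sqrt(x[2]+x[0]**2+x[1]**2),rr.std()
def wproj(f,p):
    M=f['tool_from_camera'];R=Ro.from_euler('xyz',f['r']).as_matrix()
    q=M[:3,:3].T@(R.T@(np.array(p)-f['p'])-M[:3,3]);r=np.arctan2(np.hypot(q[0],q[1]),q[2]);h=np.hypot(q[0],q[1])
    return f['cx']+f['fx']*r*q[0]/h,f['cy']+f['fy']*r*q[1]/h
E
python3 - <<'E'
from h import *
f=wgrab('w1');print(f['p'],f['r'])
E
```

```text
time_s: 2.15
ee_pos: [0.5934, -0.2362, 0.2031]
tcp_rot: [3.141, 0.001, 0.002]
force: [-0.3, -0.7, 0.5]
finger_gap: 0.0854
[ 0.59336628 -0.23621244  0.20306358] [3.14110244e+00 1.07219527e-03 1.57362828e-03]
```

View pics/w1.png

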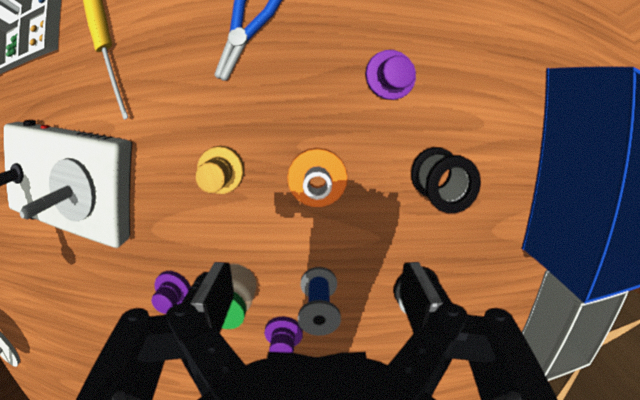

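The wrist view shows the disc at (317,181), cap at (218,171), reel at (450,183) and spindle tip near (25,210). I fit circles to the rims.

```bash
cat > m1.py <<'E'
from h import *
f=load('w1');im=f['color'];hsv=cv2.cvtColor(im,cv2.COLOR_RGB2HSV)
for p in [(300,165),(330,200),(310,172),(317,181),(205,173),(235,165),(440,160),(470,185)]: print(p,hsv[p[1],p[0]])
print('TCP proj',wproj(f,f['p']),'disc',wproj(f,(.5905,-.235,.04)))
a=cv2.resize(im[120:240,160:500],None,fx=2.35,fy=2.35,interpolation=cv2.INTER_CUBIC);save('w1c',a)
E
python3 m1.py
```

```text
(300, 165) [ 18 192 237]
(330, 200) [ 12 212 179]
(310, 172) [165   5 104]
(317, 181) [ 14 167 192]
(205, 173) [ 22 150 240]
(235, 165) [ 23 153 238]
(440, 160) [128  78  13]
(470, 185) [0 0 6]
TCP proj (np.float64(316.48399783788443), np.float64(265.76180351172434)) disc (np.float64(315.144476914361), np.float64(186.68338824929762))
```

View pics/w1c.png

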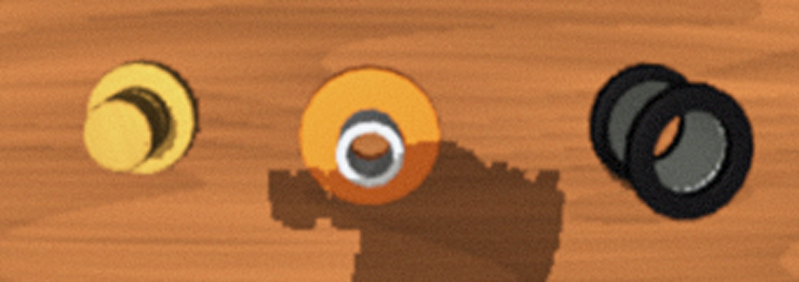

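```bash
cat > m1.py <<'E'
from h import *
f=load('w1');im=f['color'];hsv=cv2.cvtColor(im,cv2.COLOR_RGB2HSV)
cs,m=blobs(im,(0,0,150),(179,60,255),roi=(290,150,350,215),amin=20)
for c in cs: print('hub',*[np.round(v,4) for v in wcirc(f,cv2.convexHull(c),.04)])
cs,m=blobs(im,(8,150,140),(20,255,255),roi=(280,140,350,175),amin=100)
for c in cs:
    c=np.array([p for p in c if p[0][1]<172]);print('flange',*[np.round(v,4) for v in wcirc(f,c,.01)])
# reel black
cs,m=blobs(im,(0,0,0),(179,255,55),roi=(405,135,490,220),amin=100)
for c in cs:
    h=cv2.convexHull(c)[:,0].astype(float)
    print('n',len(h))
    for nm,sel,z,s0 in (('top',lambda p:p[0]>452 ,.064,1),('bot',lambda p:p[0]<434,.0,1)):
        q=np.array([[p] for p in c[:,0] if sel(p) and cv2.pointPolygonTest(cv2.convexHull(c),(float(p[0]),float(p[1])),True)<1.2])
        print('reel',nm,len(q),*[np.round(v,4) for v in wcirc(f,q,z)])
# cap
cs,m=blobs(im,(15,80,170),(30,230,255),roi=(190,140,250,200),amin=100)
for c in cs:
    hull=cv2.convexHull(c)
    for nm,sel,z in (('knob',lambda p:p[1]>178,.046),('flange',lambda p:p[0]>222 ,.012)):
        q=np.array([[p] for p in c[:,0] if sel(p) and cv2.pointPolygonTest(hull,(float(p[0]),float(p[1])),True)<1.2])
        print('cap',nm,len(q),*[np.round(v,4) for v in wcirc(f,q,z)])
E
python3 m1.py
```

```text
hub [ 0.5924 -0.2367] 0.0144 0.0002
flange [ 0.6162 -0.234 ] 0.0319 0.01
n 35
reel top 74 [ 0.6004 -0.375 ] 0.0292 0.0004
reel bot 64 [ 0.5973 -0.3826] 0.034 0.0014
cap knob 50 [ 0.6124 -0.1337] 0.028 0.0007
cap flange 58 [ 0.6022 -0.1245] 0.0276 0.0004
```

```bash
python3 -m handwheel '[[-0.1,0,1,0],[0,0,3,0],[0,0,3,0],[0,0,3,0],[0,0,1.5,0],[0,0,0,0],[0,0,0,0]]'
python3 - <<'E'
from h import *
f=wgrab('w2');im=f['color'];print(f['p'],f['r'])
cs,m=blobs(im,(0,0,130),(179,60,255),roi=(270,100,370,240),amin=50)
for c in cs: print('hub',cv2.boundingRect(c),*[np.round(v,4) for v in wcirc(f,cv2.convexHull(c),.04)])
E
```

```text
time_s: 2.9
ee_pos: [0.5932, -0.2368, 0.089]
tcp_rot: [3.141, -0.001, -0.001]
force: [0.2, -0.5, 1.1]
finger_gap: 0.0854
[ 0.59320071 -0.23681968  0.08897433] [ 3.14114541e+00 -6.35124627e-04 -6.84806631e-04]
hub (296, 210, 43, 30) [ 0.5926 -0.2367] 0.0142 0.0003
```

View pics/w2.png

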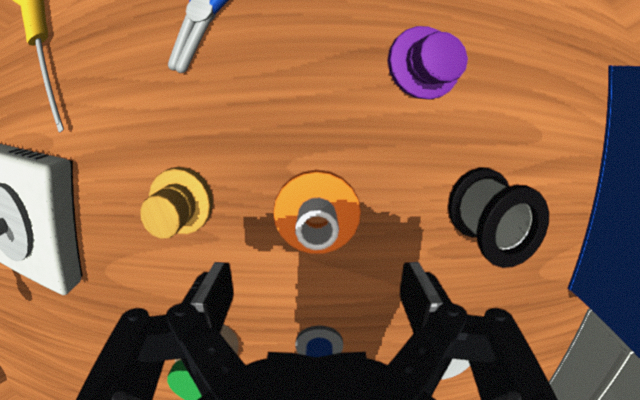

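```bash
python3 -m handwheel '[[0,0,1.5,0],[0,0,3,0],[0,0,2,0],[0,0,0.6,0],[0,0,0,0],[0,0,0,0]]' && python3 -m handwheel '[[0,0,0,0],[0,0,0,0],[0,0,0,0],[0,0,0,0],[0,0,0,0],[0,0,0,0],[0,0,0,0]]' 1 40
```

```text
time_s: 3.55
ee_pos: [0.5939, -0.2363, 0.0183]
tcp_rot: [3.141, -0.002, 0.0]
force: [0.1, -0.6, -0.3]
finger_gap: 0.0853
time_s: 4.25
ee_pos: [0.5934, -0.2362, 0.018]
tcp_rot: [3.141, -0.001, 0.0]
force: [-1.3, 0.5, 5.8]
finger_gap: 0.0288
```

```bash
python3 -m handwheel '[[0,0,-0.5,0],[0,0,-1.5,0],[0,0,-3,0],[0,0,-4,0],[0,0,-4,0],[0,-1,-3.5,0],[0,-3,-1.7,0],[0,-4,0,0],[0,-4,0,0],[0,-4,0,0],[0,-3,0,0],[0,-1,0,0],[0,0,0,0],[0,0,0,0],[0,0,0,0]]'
python3 - <<'E'
from h import *
f=wgrab('w3');im=f['color'];print(f['p'],f['r'])
E
```

```text
time_s: 5.75
ee_pos: [0.5929, -0.0386, 0.1994]
tcp_rot: [3.14, 0.0, -0.003]
force: [-0.4, -0.0, -1.5]
finger_gap: 0.0288
[ 0.59293653 -0.03856454  0.19941373] [ 3.14044702e+00  4.81111808e-06 -3.04959375e-03]
```

View pics/w3.png

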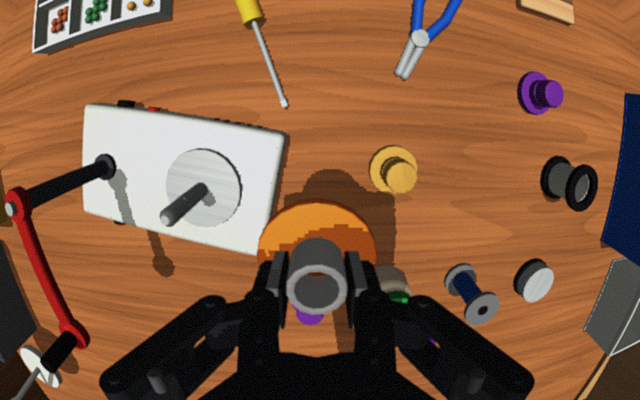

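The disc is held level, with its hub centred in the jaws at about (317,287). The spindle tip is near (170,216) and the turntable at (204,188). I measure both.

Run:
```python
from h import *
f=load('w3');im=f['color']
a=cv2.resize(im[130:260,70:290],None,fx=3.5,fy=3.5,interpolation=cv2.INTER_CUBIC);save('w3a',a)
b=cv2.resize(im[190:330,240:400],None,fx=4.2,fy=4.2,interpolation=cv2.INTER_CUBIC);save('w3b',b)
# orange outline
cs,m=blobs(im,(8,130,90),(20,255,255),roi=(255,195,380,260),amin=300)
zb=f['p'][2]-.018
for c in cs:
    hull=cv2.convexHull(c);r=cv2.boundingRect(c)
    q=np.array([[p] for p in c[:,0] if p[1]<235 and cv2.pointPolygonTest(hull,(float(p[0]),float(p[1])),True)<1.2])
    print(r,'disc',len(q),[np.round(v,4) for v in wcirc(f,q,zb+.01)],[np.round(v,4) for v in wcirc(f,q,zb+.00)])
print(wproj(f,(.5928,.0800,.136)),wproj(f,(.5928,.08,.05)))
```

```text
(255, 195, 125, 65) disc 75 [array([ 0.596 , -0.0378]), np.float64(0.0333), np.float64(0.0032)] [array([ 0.5907, -0.0377]), np.float64(0.0355), np.float64(0.0034)]
(np.float64(163.67466014974352), np.float64(219.9575126149855)) (np.float64(200.4432460971855), np.float64(188.9868805272769))
```

View pics/w3a.png

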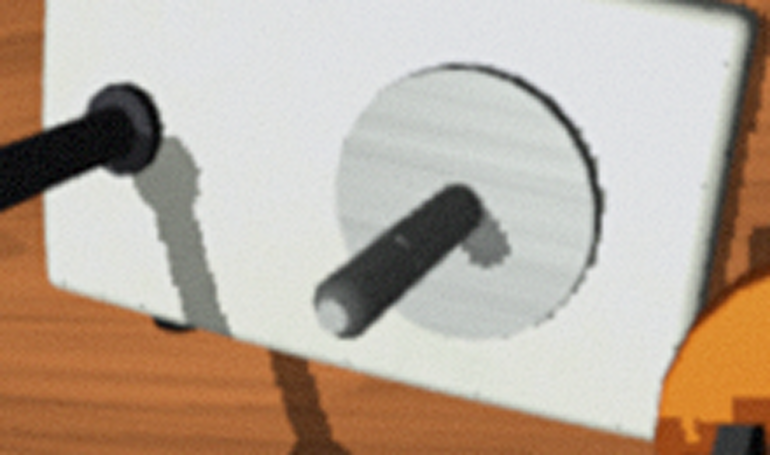

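View pics/w3b.png

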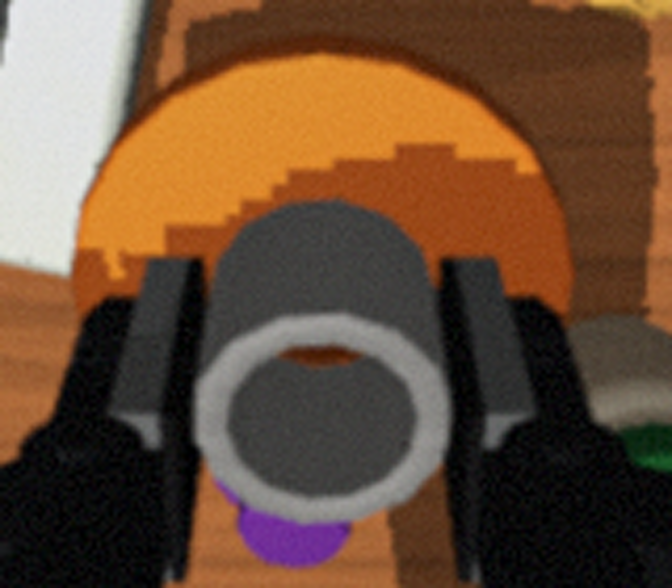

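Run:
```python
from h import *
f=load('w3');f1=load('w1');t=load('top0');s=load('scene0')
print('hub',wz(f,(316.7,289.6),.2214))
print('tip',wz(f,(165.0,219.3),.136)); print('base of spindle',wz(f,(70+463/3.5-.5,130+200/3.5-.5),.05))
E1=[(336,185),(345,130),(400,78),(467,65),(555,110),(597,190),(596,240),(560,307),(480,339),(430,325),(350,240)]
q=np.array([[[70+(x+.5)/3.5-.5,130+(y+.5)/3.5-.5]] for x,y in E1]);print('tt',[np.round(v,4) for v in wcirc(f,q,.05)])
T=lambda x,y:(180+(x+.5)/2.6-.5,150+(y+.5)/2.6-.5)
S=lambda x,y:(150+(x+.5)/2.3-.5,130+(y+.5)/2.3-.5)
for z in(.130,.136,): print(z,'tip top cam',onz(t,T(200,127),z),'scene',onz(s,S(467,113),z))
print('tri',tri([wray(f,(165,219.3)),ray(t,T(200,127)),ray(s,S(467,113))]))
# turntable in w1, same camera other place
print('post base?',wz(f,(70+125/3.5,130+135/3.5),.04))
```

```text
hub [ 0.5928349  -0.03863264  0.2214    ]
tip [0.59336715 0.07867748 0.136     ]
base of spindle [0.59526515 0.07820918 0.05      ]
tt [array([0.5936, 0.0785]), np.float64(0.0417), np.float64(0.0006)]
0.13 tip top cam [0.59267175 0.07984238 0.13      ] scene [0.59033789 0.08771415 0.13      ]
0.136 tip top cam [0.59165588 0.07914534 0.136     ] scene [0.59367114 0.0810006  0.136     ]
tri (array([0.59287547, 0.07968821, 0.13561255]), [np.float64(0.0007104344394885727), np.float64(0.0012320788134654891), np.float64(0.001531712031439608)])
post base? [0.61735118 0.20802001 0.04      ]
```

```bash
python3 -m handwheel '[[0,-1.5,0,0],[0,-2.5,0,0],[0,-2,0,0],[0,-1,0,0],[0,0,0,0],[0,0,0,0]]'
python3 - <<'E'
from h import *
f=wgrab('w4');im=f['color'];print(f['p'],f['r'])
print(wproj(f,(.5935,.0786,.136)),wproj(f,(.5935,.0786,.05)))
a=cv2.resize(im[120:330,150:410],None,fx=3,fy=2.8,interpolation=cv2.INTER_CUBIC);save('w4a',a)
E
```

```text
time_s: 6.4
ee_pos: [0.593, 0.0331, 0.1992]
tcp_rot: [3.141, 0.0, -0.0]
force: [0.1, -0.8, -1.9]
finger_gap: 0.0283
[0.59298666 0.03309459 0.19924393] [ 3.14084786e+00  1.47942041e-04 -4.76616258e-04]
(np.float64(253.30042970379847), np.float64(219.96851177219907)) (np.float64(269.95935467741765), np.float64(187.44231856330433))
```

View pics/w4a.png

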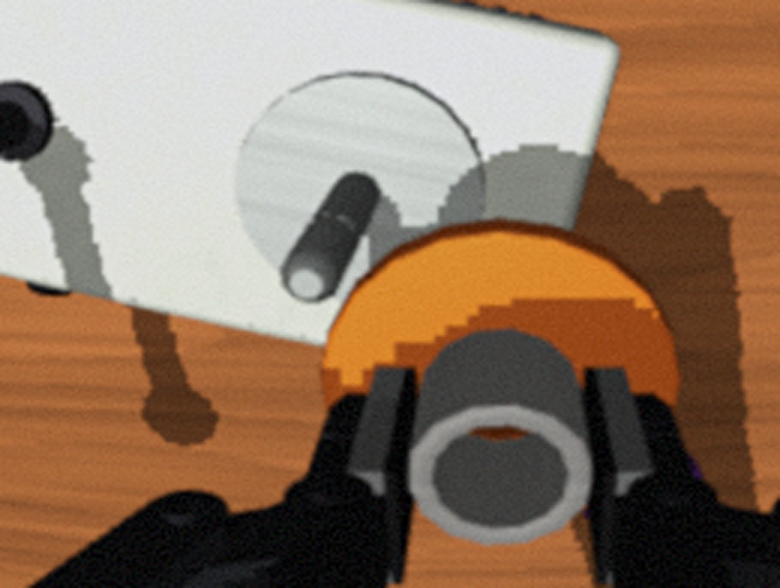

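```bash
python3 -m handwheel '[[0,-1,0,0],[0,-2,0,0],[0,-1.3,0,0],[0,-0.3,0,0],[0,0,1,0],[0,0,1.5,0],[0,0,1,0],[0,0,0.5,0],[0,0,0.3,0],[0,0,0,0],[0,0,0,0]]'
```

```text
time_s: 7.55
ee_pos: [0.5933, 0.0799, 0.1566]
tcp_rot: [-3.141, -0.001, -0.0]
force: [0.2, 0.3, -1.6]
finger_gap: 0.0289
```

Run:
```python
from h import *
f=wgrab('w5');im=f['color'];print(f['p'],f['r'])
a=cv2.resize(im[160:330,210:430],None,fx=3.5,fy=3.5,interpolation=cv2.INTER_CUBIC);save('w5a',a)
s=grab_frame('scene');b=cv2.resize(s['color'][100:260,290:450],None,fx=3.5,fy=3.5,interpolation=cv2.INTER_CUBIC);save('s5a',b)
```

```text
[0.59329055 0.07993809 0.15661086] [-3.14147291e+00 -5.88119646e-04 -2.16483603e-05]
```

View pics/w5a.png

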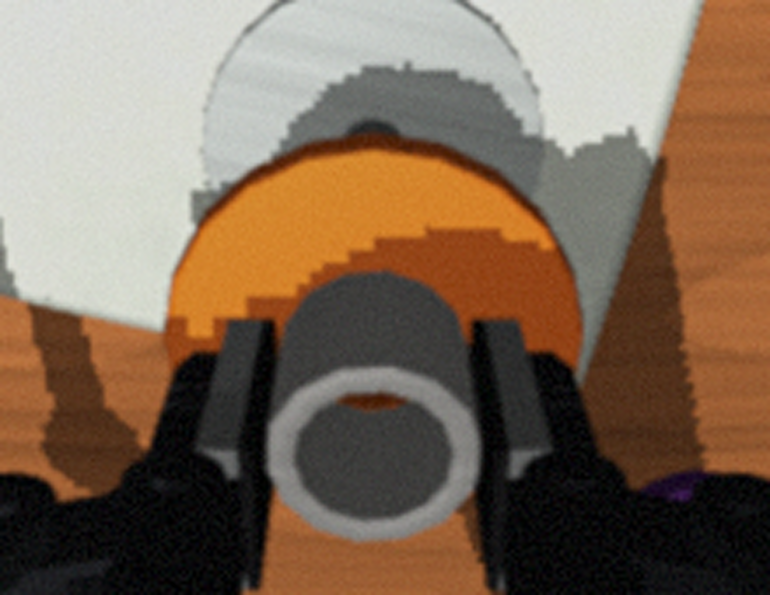

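View pics/s5a.png

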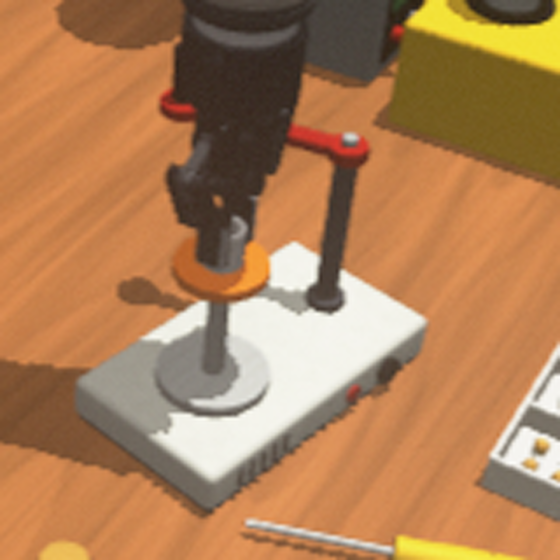

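Sideways the spindle base (374) and hub (373) line up, so I lower onto the tip gently.

```bash
python3 -m handwheel '[[0,0,0.2,0],[0,0,0.3,0],[0,0,0.3,0],[0,0,0.3,0],[0,0,0.3,0],[0,0,0,0]]'
```

```text
time_s: 8.25
ee_pos: [0.5926, 0.0799, 0.1417]
tcp_rot: [3.141, 0.001, 0.0]
force: [-1.0, 0.4, -1.5]
finger_gap: 0.0287
```

```bash
python3 -m handwheel '[[0,0,0.4,0],[0,0,0.8,0],[0,0,0.9,0],[0,0,0.9,0],[0,0,0.9,0],[0,0,0.9,0],[0,0,0.8,0],[0,0,0.6,0],[0,0,0.4,0],[0,0,0.2,0],[0,0,0,0]]'; python3 -m handwheel '[[0,0,0.2,0],[0,0,0.1,0],[0,0,0.1,0],[0,0,0,0]]'
```

```text
time_s: 9.35
ee_pos: [0.593, 0.0799, 0.0742]
tcp_rot: [3.142, 0.0, 0.0]
force: [-0.0, 0.6, -1.5]
finger_gap: 0.0288
time_s: 9.75
ee_pos: [0.593, 0.0799, 0.0703]
tcp_rot: [3.142, -0.0, 0.0]
force: [0.4, 0.2, -1.4]
finger_gap: 0.0291
```

```bash
python3 -m handwheel '[[0,0,0.1,0],[0,0,0.1,0],[0,0,0,0]]';python3 -m handwheel '[[0,0,0.1,0],[0,0,0,0]]'
```

```text
time_s: 10.05
ee_pos: [0.5929, 0.0799, 0.0681]
tcp_rot: [3.142, 0.0, 0.0]
force: [0.8, 0.1, -1.0]
finger_gap: 0.0291
time_s: 10.25
ee_pos: [0.593, 0.08, 0.068]
tcp_rot: [3.142, -0.0, 0.0]
force: [-2.5, 0.1, 5.4]
finger_gap: 0.0289
```

```bash
python3 -m handwheel '[[0,0,0,0],[0,0,0,0],[0,0,0,0],[0,0,0,0],[0,0,-1,0],[0,0,-2,0],[0,0,-3,0],[0,0,-3,0],[0,0,-3,0],[0,1,-2,0],[0,3,0,0],[0,4,0,0],[0,4,0,0],[0,3,0,0],[0,1,0,0],[0,0,0,0],[0,0,0,0]]' -1 40
python3 - <<'E'
from h import *
f=wgrab('w6');im=f['color'];print(f['p'],f['r'])
E
```

```text
time_s: 11.95
ee_pos: [0.5932, -0.0782, 0.2076]
tcp_rot: [-3.14, -0.0, 0.002]
force: [0.1, 1.0, 0.0]
finger_gap: 0.0855
[ 0.59319514 -0.07815851  0.20759842] [-3.14047457e+00 -3.91328265e-04  1.80799115e-03]
```

View pics/w6.png

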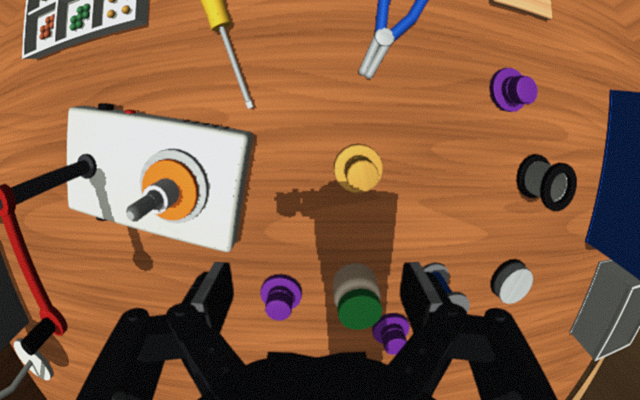

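The disc sits flat on the turntable round the spindle (around (168,188)). Next, the reel.

```bash
python3 -m handwheel '[[0,1.5,0,0],[0.1,4,0,0],[0.1,4.5,0,0],[0.1,4.5,0,0],[0.1,4.5,0,0],[0.1,4.5,0,0],[0.1,3.7,1,0],[0.1,2,2,0],[0,0.5,3,0],[0,0,1.5,0],[0,0,0,0],[0,0,0,0],[0,0,0,0]]'
python3 - <<'E'
from h import *
f=wgrab('w7');im=f['color'];print(f['p'],f['r'])
print(wproj(f,(.6004,-.375,.064)))
E
```

```text
time_s: 13.3
ee_pos: [0.6014, -0.3766, 0.1342]
tcp_rot: [3.141, -0.003, 0.002]
force: [-0.0, -0.1, 1.9]
finger_gap: 0.0852
[ 0.60141282 -0.37656957  0.13418539] [ 3.14066308e+00 -2.55974665e-03  1.55404420e-03]
(np.float64(314.21755640914887), np.float64(218.83487187612133))
```

View pics/w7.png

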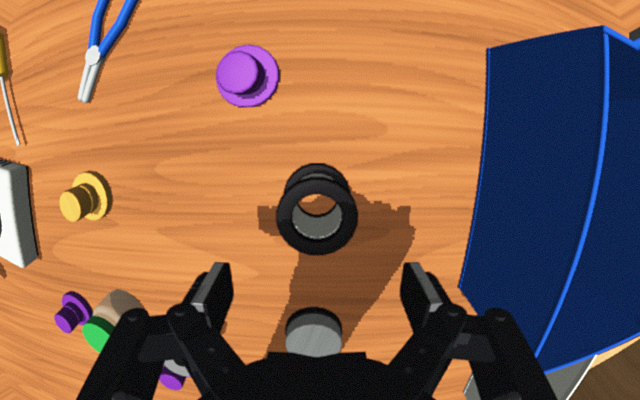

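Run:
```python
from h import *
f=load('w7');im=f['color']
cs,m=blobs(im,(0,0,0),(179,255,60),roi=(265,155,370,259),amin=500)
for c in cs:
    hull=cv2.convexHull(c)
    q=np.array([[p] for p in c[:,0] if p[1]>213 and cv2.pointPolygonTest(hull,(float(p[0]),float(p[1])),True)<1.2])
    print(cv2.boundingRect(c),len(q))
    for z in (.06,.064,.068): print(z,[np.round(v,4) for v in wcirc(f,q,z)])
    q=np.array([[p] for p in c[:,0] if p[1]<178 and cv2.pointPolygonTest(hull,(float(p[0]),float(p[1])),True)<1.2]);print('bot',[np.round(v,4) for v in wcirc(f,q,.01)])
```

```text
(277, 164, 81, 91) 117
0.06 [array([ 0.5991, -0.377 ]), np.float64(0.0301), np.float64(0.0003)]
0.064 [array([ 0.6006, -0.377 ]), np.float64(0.0296), np.float64(0.0003)]
0.068 [array([ 0.6022, -0.377 ]), np.float64(0.029), np.float64(0.0003)]
bot [array([ 0.6026, -0.3768]), np.float64(0.0282), np.float64(0.0003)]
```

```bash
python3 -m handwheel '[[-0.1,0,1,0],[0,0,2.5,0],[0,0,3,0],[0,0,2.2,0],[0,0,1,0],[0,0,0.3,0],[0,0,0,0],[0,0,0,0]]' && python3 -m handwheel '[[0,0,0,0],[0,0,0,0],[0,0,0,0],[0,0,0,0],[0,0,0,0],[0,0,0,0]]' 1 30
```

```text
time_s: 14.15
ee_pos: [0.5999, -0.3776, 0.0337]
tcp_rot: [3.14, -0.002, 0.0]
force: [-0.3, 0.0, -0.3]
finger_gap: 0.0854
time_s: 14.75
ee_pos: [0.5998, -0.3775, 0.0338]
tcp_rot: [3.141, -0.002, 0.0]
force: [-1.1, 1.0, 5.8]
finger_gap: 0.0605
```

```bash
python3 -m handwheel '[[0,0,-0.5,0],[0,0,-1.5,0],[0,0,-3,0],[0,0,-4,0],[0,0,-4,0],[0,-1,-2.8,0],[-0.1,-3,-0.8,0],[-0.1,-4,0,0],[-0.1,-4.5,0,0],[-0.1,-4.5,0,0],[-0.1,-4.5,0,0],[-0.1,-4.5,0,0],[0,-4.5,0,0],[0,-4,0,0],[0,-3,0,0],[0,-1.5,0,0],[0,0,0,0],[0,0,0,0]]'
python3 - <<'E'
from h import *
f=wgrab('w8');im=f['color'];print(f['p'],f['r'])
a=cv2.resize(im[130:380,150:450],None,fx=2.6,fy=2.4,interpolation=cv2.INTER_CUBIC);save('w8a',a)
E
```

```text
time_s: 16.55
ee_pos: [0.5931, 0.0109, 0.1986]
tcp_rot: [3.14, -0.0, -0.002]
force: [-0.1, -0.5, -0.4]
finger_gap: 0.0606
[0.59314332 0.01092344 0.19863987] [ 3.14030999e+00 -3.53253605e-04 -1.51718773e-03]
```

View pics/w8a.png

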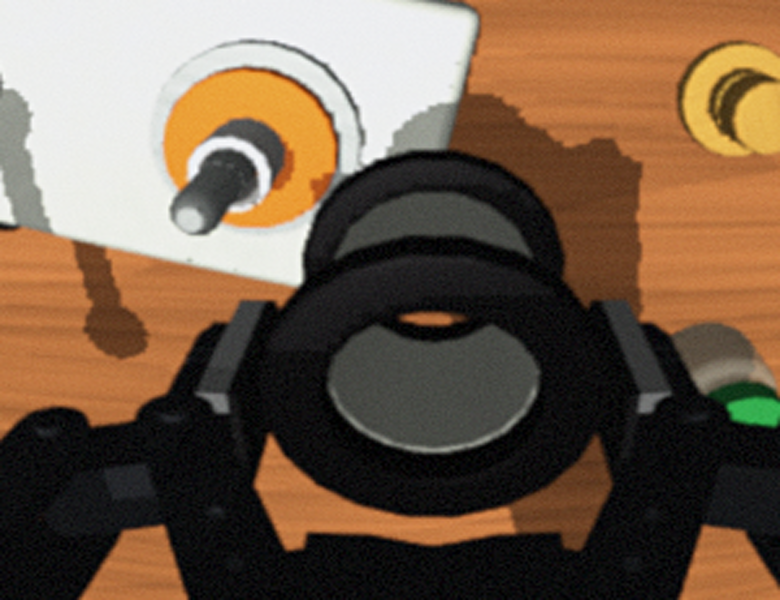

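Run:
```python
from h import *
f=load('w8');C=lambda x,y:[[150+(x+.5)/2.6-.5,130+(y+.5)/2.4-.5]]
zt=f['p'][2]-.034+.064
# bore rim lower arc (inner edge of top flange), flange outer bottom arc
q=np.array([C(*p) for p in [(328,372),(332,395),(345,417),(370,436),(400,448),(434,452),(468,448),(500,436),(525,415),(538,393),(540,372)]])
print('bore',[np.round(v,4) for v in wcirc(f,q,zt)])
q=np.array([C(*p) for p in [(305,235),(318,210),(340,184),(375,164),(420,152),(450,152),(490,163),(530,188),(552,215),(562,245)]])
print('lower flange top edge',[np.round(v,4) for v in wcirc(f,q,zt-.054)])
print('tip',wz(f,C(188,217)[0],.136),'proj tip',wproj(f,(.5932,.0795,.136)),C(188,217))
q=np.array([C(*p) for p in [(163,140),(180,105),(210,78),(245,68),(290,75),(325,110),(336,150),(255,227)]])
print('disc flange',[np.round(v,4) for v in wcirc(f,q,.06)])
```

```text
bore [array([0.6   , 0.0108]), np.float64(0.0177), np.float64(0.0001)]
lower flange top edge [array([0.5958, 0.0111]), np.float64(0.03), np.float64(0.0001)]
tip [0.59367341 0.08000326 0.136     ] proj tip (np.float64(222.71415668035308), np.float64(220.73139124688433)) [[222.0, 220.125]]
disc flange [array([0.5922, 0.0785]), np.float64(0.0331), np.float64(0.0008)]
```

Run:
```python
from h import *
s=grab_frame('scene');b=cv2.resize(s['color'][90:270,270:450],None,fx=4.4,fy=3.3,interpolation=cv2.INTER_CUBIC)
b=cv2.resize(s['color'][100:240,270:410],None,fx=4.2,fy=4.2,interpolation=cv2.INTER_CUBIC);save('s8',b)
t=grab_frame('top');b=cv2.resize(t['color'][140:280,220:360],None,fx=4.2,fy=4.2,interpolation=cv2.INTER_CUBIC);save('t8',b)
```

```text
(no output)
```

View pics/s8.png

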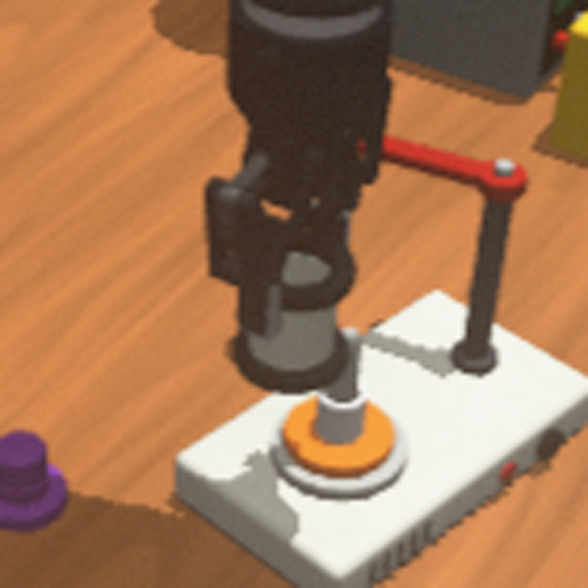

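View pics/t8.png

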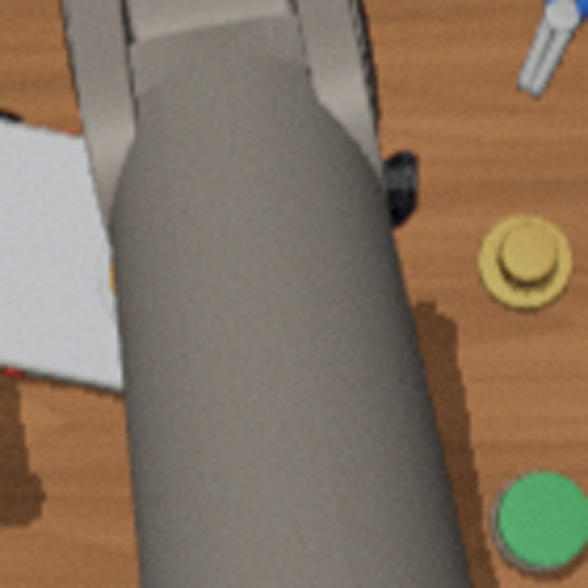

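Run:
```python
from h import *
f=load('w8');C=lambda x,y:(150+(x+.5)/2.6-.5,130+(y+.5)/2.4-.5)
for dz in (-.006,-.003,0):
    zt=f['p'][2]+.030+dz
    print(dz,'from outer near',wz(f,C(434,515),zt)[0]+.031,'bore near',wz(f,C(434,452),zt)[0]+.019,'lower far',wz(f,C(434,152),zt-.054)[0]-.031, 'top far',wz(f,C(434,253),zt)[0]-.031)
```

```text
-0.006 from outer near 0.5901003476293789 bore near 0.5963573632621169 lower far 0.5928745797083004 top far 0.5908942880092617
-0.003 from outer near 0.593076279390335 bore near 0.5988669088236903 lower far 0.5937796470364991 top far 0.5922661116406547
0 from outer near 0.5960522111512913 bore near 0.6013764543852639 lower far 0.5946847143646979 top far 0.5936379352720477
```

```bash
python3 -m handwheel '[[0,-1.5,0,0],[0,-2.5,0,0],[0,-2,0,0],[0,-0.9,0,0],[0,0,0,0],[0,0,1,0],[0,0,1.5,0],[0,0,1.5,0],[0,0,1.2,0],[0,0,0.9,0],[0,0,0.5,0],[0,0,0,0],[0,0,0,0]]'
python3 - <<'E'
from h import *
f=wgrab('w9');im=f['color'];print(f['p'],f['r'])
a=cv2.resize(im[130:380,150:450],None,fx=2.6,fy=2.4,interpolation=cv2.INTER_CUBIC);save('w9a',a)
E
```

```text
time_s: 18.0
ee_pos: [0.5933, 0.0821, 0.1326]
tcp_rot: [-3.141, -0.001, 0.0]
force: [0.9, -0.1, -0.3]
finger_gap: 0.0608
[0.59329967 0.08205248 0.13259663] [-3.14141948e+00 -5.65977213e-04  1.09211641e-04]
```

View pics/w9a.png

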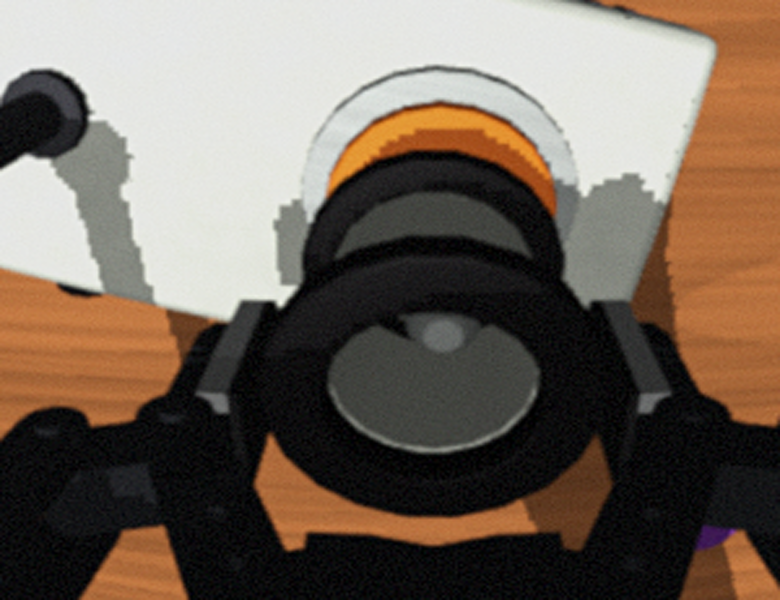

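Run:
```python
from h import *
f=load('w9');C=lambda x,y:(150+(x+.5)/2.6-.5,130+(y+.5)/2.4-.5)
print('tip',wz(f,C(443,334),.136))
q=np.array([[C(*p)] for p in [(330,185),(350,148),(380,120),(410,107),(445,103),(480,109),(520,133),(545,170)]])
print('disc',[np.round(v,4) for v in wcirc(f,q,.06)], 'far',wz(f,C(443,103),.06)[0]-.034)
q=np.array([[C(*p)] for p in [(303,190),(320,130),(360,88),(400,71),(440,66),(490,75),(540,110),(570,155)]])
print('tt',[np.round(v,4) for v in wcirc(f,q,.05)])
```

```text
tip [0.59340998 0.08020095 0.136     ]
disc [array([0.5947, 0.0801]), np.float64(0.0314), np.float64(0.0003)] far 0.5923122324869535
tt [array([0.5953, 0.0807]), np.float64(0.0402), np.float64(0.0003)]
```

```bash
python3 -m handwheel '[[-0.05,0.2,0,0],[0,0,0,0],[0,0,0.3,0],[0,0,0.4,0],[0,0,0.4,0],[0,0,0.4,0],[0,0,0.3,0],[0,0,0,0]]'
```

```text
time_s: 18.85
ee_pos: [0.5921, 0.0799, 0.1136]
tcp_rot: [3.141, 0.001, 0.0]
force: [-0.0, -0.3, -1.0]
finger_gap: 0.0606
```

Over the hub (below 0.124) without any contact; continuing.

```bash
python3 -m handwheel '[[0,0,0.3,0],[0,0,0.4,0],[0,0,0.4,0],[0,0,0.3,0],[0,0,0.1,0],[0,0,0,0]]';python3 -m handwheel '[[0,0,0.15,0],[0,0,0.1,0],[0,0,0.1,0],[0,0,0,0]]'
```

```text
time_s: 19.45
ee_pos: [0.5924, 0.0799, 0.0991]
tcp_rot: [3.142, 0.0, 0.0]
force: [0.2, -0.6, -1.2]
finger_gap: 0.0608
time_s: 19.85
ee_pos: [0.5924, 0.0799, 0.0957]
tcp_rot: [3.142, 0.0, 0.0]
force: [1.1, 0.2, -0.5]
finger_gap: 0.0606
```

```bash
python3 -m handwheel '[[0,0,0.1,0],[0,0,0.05,0],[0,0,0,0]]';python3 -m handwheel '[[0,0,0.1,0],[0,0,0,0]]'
```

```text
time_s: 20.15
ee_pos: [0.5924, 0.0799, 0.0942]
tcp_rot: [3.142, 0.0, 0.0]
force: [0.2, 0.2, -0.8]
finger_gap: 0.0605
time_s: 20.35
ee_pos: [0.5926, 0.08, 0.0938]
tcp_rot: [-3.142, -0.0, 0.0]
force: [-2.3, -0.3, 4.2]
finger_gap: 0.0609
```

```bash
python3 -m handwheel '[[0,0,0,0],[0,0,0,0],[0,0,0,0],[0,0,0,0],[0,0,-1,0],[0,0,-2,0],[0,0,-3,0],[0,0,-3,0],[0,1,-2,0],[0.1,3,-0.5,0],[0.2,4,0,0],[0.2,4,0,0],[0.2,4,0,0],[0.2,3,0,0],[0,1.4,0,0],[0,0,0,0],[0,0,0,0]]' -1 40
python3 - <<'E'
from h import *
f=wgrab('w10');im=f['color'];print(f['p'],f['r'])
E
```

```text
time_s: 22.05
ee_pos: [0.6017, -0.122, 0.2085]
tcp_rot: [-3.14, -0.0, 0.002]
force: [0.1, 0.6, -0.0]
finger_gap: 0.0854
[ 0.60166803 -0.12204919  0.208523  ] [-3.14030988e+00 -2.31317215e-04  1.63886375e-03]
```

View pics/w10.png

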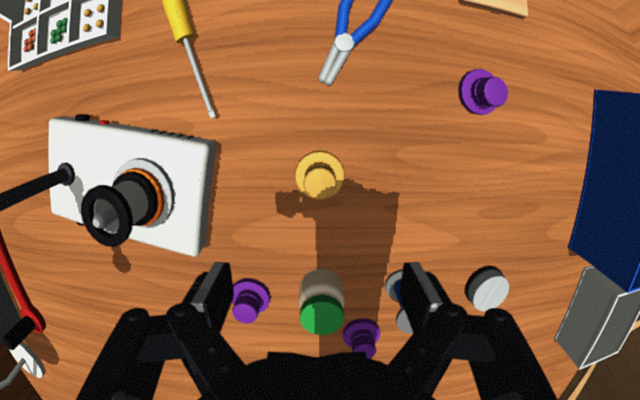

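The reel stands upright on the disc (100,215). The cap is at (320,177), so I descend part way and measure it.

```bash
python3 -m handwheel '[[0,0.1,1,0],[0,0.1,3,0],[0,0,3.5,0],[0,0,2.5,0],[0,0,1,0],[0,0,0,0],[0,0,0,0],[0,0,0,0]]'
python3 - <<'E'
from h import *
f=wgrab('w11');im=f['color'];print(f['p'],f['r'])
a=cv2.resize(im[140:290,220:420],None,fx=4,fy=4,interpolation=cv2.INTER_CUBIC);save('w11a',a)
E
```

```text
time_s: 22.9
ee_pos: [0.6027, -0.126, 0.0999]
tcp_rot: [3.141, -0.003, 0.0]
force: [-0.2, -0.1, -0.7]
finger_gap: 0.085
[ 0.60274249 -0.1259635   0.09988503] [ 3.14126910e+00 -2.78626496e-03  4.44061119e-04]
```

View pics/w11a.png

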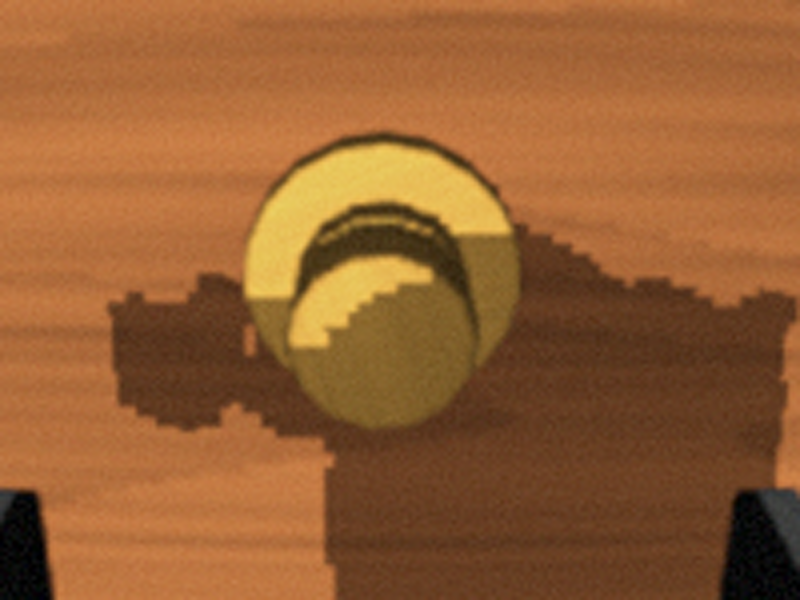

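Run:
```python
from h import *
f=load('w11');C=lambda x,y:(220+(x+.5)/4-.5,140+(y+.5)/4-.5)
fit=lambda P,z:print([np.round(v,4) for v in wcirc(f,np.array([[C(*p)] for p in P]),z)])
fit([(288,340),(305,300),(340,265),(385,252),(425,262),(460,290),(478,340),(462,385),(430,417),(385,430),(335,415),(300,380)],.046)
fit([(246,290),(262,215),(300,170),(345,145),(390,135),(440,150),(490,183),(515,230),(520,280)],.012)
fit([(246,290),(262,215),(300,170),(345,145),(390,135),(440,150),(490,183),(515,230),(520,280)],.010)
```

```text
[array([ 0.6032, -0.1254]), np.float64(0.0161), np.float64(0.0003)]
[array([ 0.604 , -0.1255]), np.float64(0.0271), np.float64(0.0004)]
[array([ 0.6033, -0.1255]), np.float64(0.0273), np.float64(0.0004)]
```

```bash
python3 -m handwheel '[[0.05,-0.05,1,0],[0,0,3,0],[0,0,2.7,0],[0,0,1,0],[0,0,0.3,0],[0,0,0,0],[0,0,0,0]]' && python3 -m handwheel '[[0,0,0,0],[0,0,0,0],[0,0,0,0],[0,0,0,0],[0,0,0,0],[0,0,0,0],[0,0,0,0]]' 1 40
```

```text
time_s: 23.65
ee_pos: [0.603, -0.1257, 0.0195]
tcp_rot: [3.141, -0.002, -0.0]
force: [0.3, 0.2, 1.1]
finger_gap: 0.0856
time_s: 24.35
ee_pos: [0.6023, -0.1256, 0.0188]
tcp_rot: [3.142, -0.001, 0.0]
force: [-0.8, 0.5, 5.5]
finger_gap: 0.0333
```

```bash
python3 -m handwheel '[[0,0,-0.5,0],[0,0,-1.5,0],[0,0,-3,0],[0,0,-4,0],[0,0,-4,0],[-0.1,-1,-3,0],[-0.2,-2,-2,0],[-0.2,-3,0,0],[-0.2,-3,0,0],[-0.2,-3,0,0],[0,-2,0,0],[0,-0.5,0,0],[0,0,0,0],[0,0,0,0],[0,0,0,0]]'
python3 - <<'E'
from h import *
f=wgrab('w12');im=f['color'];print(f['p'],f['r'])
a=cv2.resize(im[130:330,130:430],None,fx=2.6,fy=2.8,interpolation=cv2.INTER_CUBIC);save('w12a',a)
E
```

```text
time_s: 25.85
ee_pos: [0.593, 0.0174, 0.1983]
tcp_rot: [3.141, 0.0, -0.003]
force: [0.8, 0.3, -1.5]
finger_gap: 0.0328
[0.59300842 0.01736952 0.19834571] [ 3.14067479e+00  8.61574462e-05 -2.52091893e-03]
```

View pics/w12a.png

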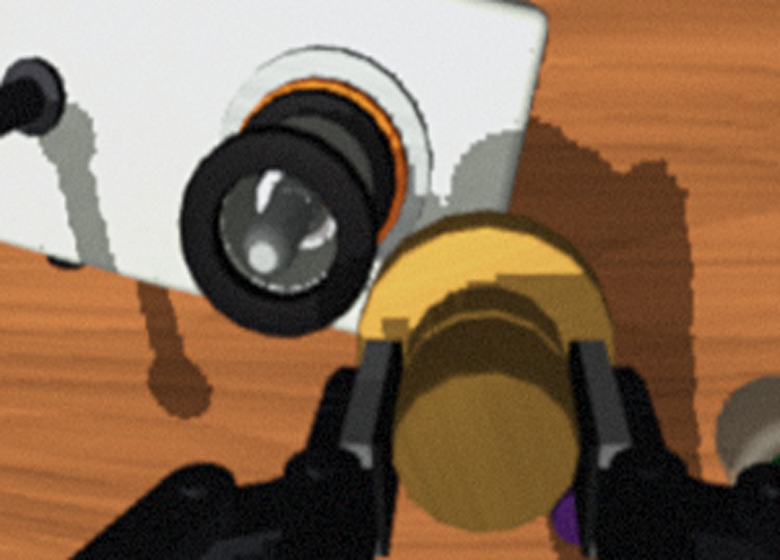

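Run:
```python
from h import *
f=load('w12');C=lambda x,y:(130+(x+.5)/2.6-.5,130+(y+.5)/2.8-.5)
fit=lambda n,P,z:print(n,[np.round(v,4) for v in wcirc(f,np.array([[C(*p)] for p in P]),z)])
z0=f['p'][2]-.019
fit('knob',[(396,440),(400,410),(420,385),(455,374),(488,372),(525,380),(560,400),(577,430),(578,460),(560,500),(525,523),(486,530),(445,520),(410,490)],z0+.046)
fit('flange',[(362,310),(378,275),(410,243),(450,225),(490,219),(530,225),(570,247),(600,285),(610,310)],z0+.012)
fit('reel top',[(181,225),(195,175),(230,138),(280,124),(330,145),(365,190),(378,245),(350,305),(280,335),(220,312),(190,270)],.124)
print('tip',wz(f,C(262,256),.136))
```

```text
knob [array([0.5951, 0.0173]), np.float64(0.0159), np.float64(0.0005)]
flange [array([0.596 , 0.0172]), np.float64(0.0268), np.float64(0.0001)]
reel top [array([0.5942, 0.0786]), np.float64(0.0303), np.float64(0.0007)]
tip [0.59297348 0.07992025 0.136     ]
```

```bash
python3 -m handwheel '[[-0.1,-1.5,0,0],[0,-2.5,0,0],[0,-1.5,0,0],[0,-0.6,0,0],[0,0,0,0],[0,0,1,0],[0,0,1,0],[0,0,0.8,0],[0,0,0.4,0],[0,0,0,0],[0,0,0,0]]'
python3 - <<'E'
from h import *
f=wgrab('w13');im=f['color'];print(f['p'],f['r'])
a=cv2.resize(im[100:330,180:450],None,fx=2.8,fy=2.6,interpolation=cv2.INTER_CUBIC);save('w13a',a)
s=grab_frame('scene');b=cv2.resize(s['color'][100:240,290:430],None,fx=4.2,fy=4.2,interpolation=cv2.INTER_CUBIC);save('s13',b)
E
```

```text
time_s: 27.0
ee_pos: [0.5921, 0.0803, 0.1663]
tcp_rot: [3.142, -0.0, -0.0]
force: [0.1, -0.3, -1.5]
finger_gap: 0.0329
[0.59209829 0.08030537 0.16630299] [ 3.14159049e+00 -9.13456891e-06 -1.30483593e-04]
```

View pics/w13a.png

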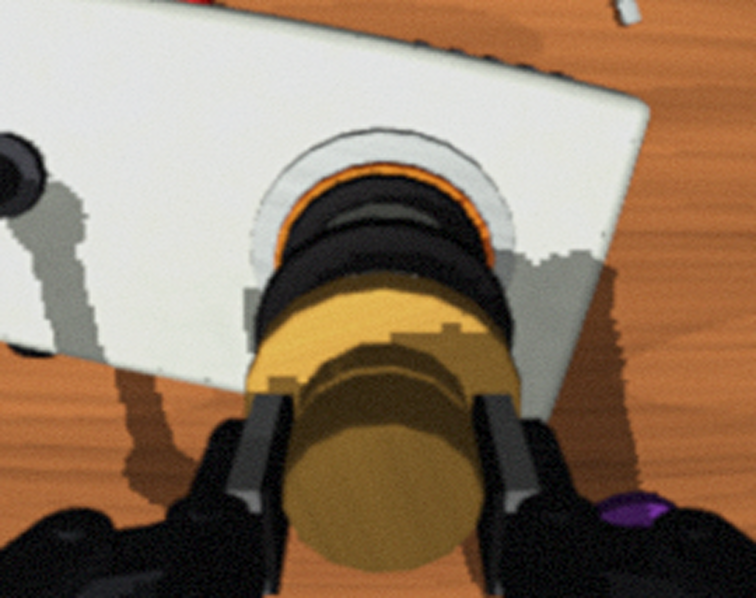

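View pics/s13.png

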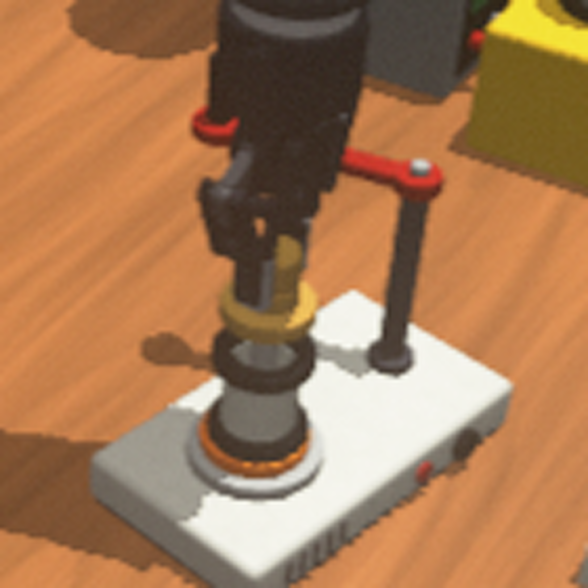

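The cap (crop x 384) and turntable (383) line up. Lowering slowly with force checks.

```bash
python3 -m handwheel '[[0,0,0.3,0],[0,0,0.3,0],[0,0,0.3,0],[0,0,0.3,0],[0,0,0.2,0],[0,0,0,0]]'
```

```text
time_s: 27.7
ee_pos: [0.5917, 0.0804, 0.1518]
tcp_rot: [3.141, 0.001, 0.0]
force: [0.4, 0.0, -0.9]
finger_gap: 0.0329
```

```bash
python3 -m handwheel '[[0,0,0.2,0],[0,0,0.2,0],[0,0,0.2,0],[0,0,0,0]]';python3 -m handwheel '[[0,0,0.1,0],[0,0,0.1,0],[0,0,0,0]]'
```

```text
time_s: 28.1
ee_pos: [0.5918, 0.0804, 0.1459]
tcp_rot: [3.141, 0.001, 0.0]
force: [-0.2, -0.2, -1.3]
finger_gap: 0.0329
time_s: 28.4
ee_pos: [0.5919, 0.0805, 0.1442]
tcp_rot: [3.142, 0.0, 0.0]
force: [-0.2, 0.8, -1.9]
finger_gap: 0.0325
```

```bash
python3 -m handwheel '[[0,0,0.1,0],[0,0,0,0]]';python3 -m handwheel '[[0,0,0.1,0],[0,0,0,0]]'
```

```text
time_s: 28.6
ee_pos: [0.5919, 0.0804, 0.1432]
tcp_rot: [3.142, 0.0, 0.0]
force: [-0.4, -1.0, -2.4]
finger_gap: 0.0328
time_s: 28.8
ee_pos: [0.5922, 0.0805, 0.1429]
tcp_rot: [-3.142, -0.0, 0.0]
force: [-1.5, 0.4, 3.0]
finger_gap: 0.0328
```

```bash
python3 -m handwheel '[[0,0,0,0],[0,0,0,0],[0,0,0,0],[0,0,0,0],[0,0,-1,0],[0,0,-2,0],[0,0,-3,0],[0,0,-3,0],[-0.5,0,-3,0],[-2,0,-2,0],[-3,0,-1,0],[-3,0,0,0],[-1.5,0,0,0],[0,0,0,0],[0,0,0,0],[0,0,0,0]]' -1 40
python3 - <<'E'
from h import *
f=wgrab('w14');im=f['color'];print(f['p'],f['r'])
E
```

```text
time_s: 30.4
ee_pos: [0.4929, 0.0804, 0.2926]
tcp_rot: [-3.141, -0.001, -0.0]
force: [0.4, -0.2, 0.1]
finger_gap: 0.0855
[0.49285975 0.08043131 0.29262389] [-3.14138758e+00 -7.77696286e-04 -1.95307548e-04]
```

View pics/w14.png

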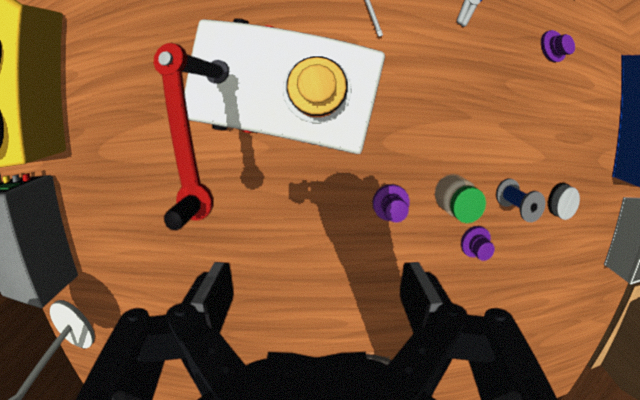

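The cap sits on the stack at (317,85). The keeper knob top is at about (177,218) and the hinge at (168,58).

Run:
```python
from h import *
f=load('w14');im=f['color']
print('capknob',wz(f,(317.5,85),.170),'hinge',wz(f,(166,58.5),.187))
for roi,z,n in (((285,50,352,120),.136,'cap flange'),):
    cs,m=blobs(im,(15,80,90),(30,255,255),roi=roi,amin=300)
    for c in cs: print(n,[np.round(v,4) for v in wcirc(f,cv2.convexHull(c),z)])
a=cv2.resize(im[40:240,140:240],None,fx=5,fy=3,interpolation=cv2.INTER_CUBIC);save('w14a',a)
b=cv2.resize(im[40:140,260:380],None,fx=6,fy=6,interpolation=cv2.INTER_CUBIC);save('w14b',b)
t=grab_frame('scene');c=cv2.resize(t['color'][90:250,280:440],None,fx=3.7,fy=3.7,interpolation=cv2.INTER_CUBIC);save('s14',c)
np.save('pics/s14.npy',t,allow_pickle=True)
```

```text
capknob [0.59012897 0.07960871 0.17      ] hinge [0.62027604 0.20693486 0.187     ]
cap flange [array([0.5919, 0.0807]), np.float64(0.0277), np.float64(0.0001)]
```

View pics/w14a.png

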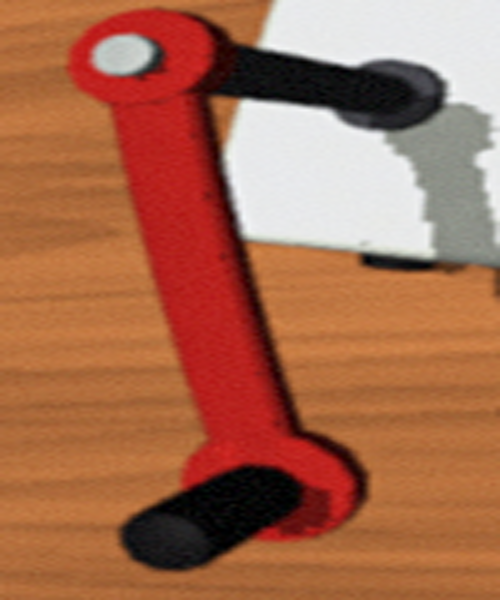

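View pics/s14.png

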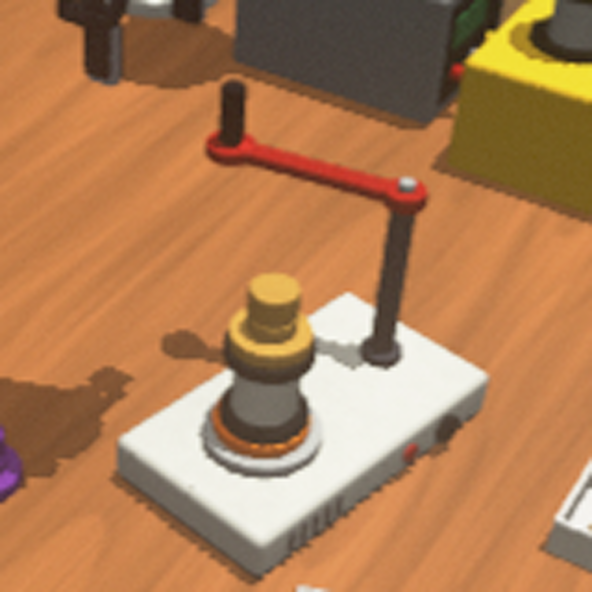

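Run:
```python
from h import *
f=load('w14');s=load('s14')
k=wz(f,(170.0,218.8),.230);b=wz(f,(194.5,204.5),.185);print('knob top',k,'foot',b)
print('tri',tri([wray(f,(170,218.8)),ray(s,(342.2,113.3))]))
h=wz(f,(164.6,57.8),.187);print('hinge',h)
p=(k+b)/2
for hh in (h[:2],np.array([.6217,.2088])):
    v=p[:2]-hh;w=np.array([.593,.0802])-hh;print(np.hypot(*v),np.hypot(*w),np.arctan2(v[1],v[0]),np.arctan2(w[1],w[0]))
```

```text
knob top [0.49374808 0.1927968  0.23      ] foot [0.48996026 0.18980825 0.185     ]
tri (array([0.49170501, 0.19406666, 0.22710727]), [np.float64(0.0009328412027953982), np.float64(0.0009328412027951714)])
hinge [0.6210982  0.20830976 0.187     ]
0.1303582187110172 0.1311549451673631 -3.0107542821588282 -1.7867066345748865
0.13101946696853137 0.1317636140973676 -3.0076437817071784 -1.7903707712689048
```

```bash
python3 -m handwheel '[[0,-1,0,0],[0,-2.5,0,0],[0,-3,0,0],[0,-3,0,0],[0,-1.5,0,0],[0,0,0,-0.95],[0,0,0,0],[0,0,1,0],[0,0,1.5,0],[0,0,1,0],[0,0,0,0],[0,0,0,0]]'
python3 - <<'E'
from h import *
f=wgrab('w15');im=f['color'];print(f['p'],f['r'],get_state()['qpos'].round(2))
print(wproj(f,(.4923,.1913,.230)))
E
```

```text
time_s: 31.7
ee_pos: [0.492, 0.1901, 0.2571]
tcp_rot: [3.141, 0.0, 0.131]
force: [-0.4, 0.1, 1.6]
finger_gap: 0.0854
[0.49199567 0.19010077 0.25714075] [3.14139102e+00 4.88947938e-04 1.31378483e-01] [-0.26  0.22 -0.27  1.86  0.07  1.06 -1.99]
(np.float64(314.6771545902993), np.float64(242.51094728644108))
```

View pics/w15.png

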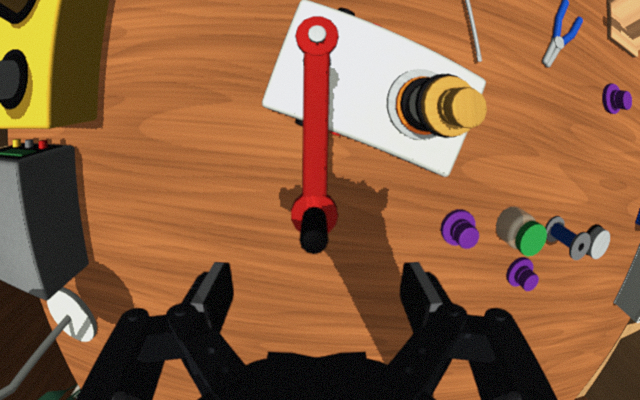

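```bash
python3 -m handwheel '[[0,-0.1,1.5,0],[0,0,2,0],[0,0,1.8,0],[0,0,0.9,0],[0,0,0,0],[0,0,0,0]]'; python3 -m handwheel '[[0,0,0,0],[0,0,0,0],[0,0,0,0],[0,0,0,0],[0,0,0,0]]' 0.35 20
python3 - <<'E'
from h import *
f=wgrab('w16');im=f['color'];print(f['p'],f['r'])
save('w16a',im[180:400,150:490])
E
```

```text
time_s: 32.35
ee_pos: [0.4923, 0.1917, 0.1961]
tcp_rot: [-3.141, -0.001, 0.133]
force: [0.4, 0.2, -0.4]
finger_gap: 0.0855
time_s: 32.85
ee_pos: [0.4919, 0.1914, 0.1954]
tcp_rot: [-3.142, -0.0, 0.133]
force: [0.4, 0.0, 0.1]
finger_gap: 0.0277
[0.49185998 0.1914494  0.19541178] [-3.14158144e+00 -1.57823133e-04  1.32813635e-01]
```

View pics/w16a.png

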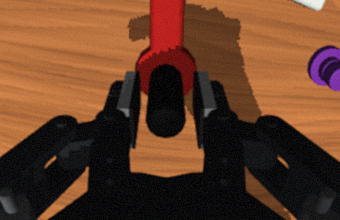

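```bash
python3 -m handwheel '[[0.01,0.52,0,-0.29],[0.04,1.04,0,-0.57],[0.04,1.04,0,-0.57],[0.04,1.04,0,-0.57],[0.04,1.04,0,-0.57],[0,0,0,0]]'
cat >> h.py <<'E'
def kp():
    s=get_state();p=s['ee_pos'][:2]-np.array([.6212,.2085]);a=np.arctan2(p[1],p[0]);y=s['tcp_rot'][2]
    R=Ro.from_euler('xyz',s['tcp_rot']).as_matrix();rad=np.hypot(*p)
    print('r',rad.round(4),'arm angle left',round(-1.788-a,3),'yaw err',round((a+np.pi)-y,3),s['force'].round(1),s['ee_pos'].round(4))
E
python3 -c "
from h import *
kp()"
```

```text
time_s: 33.5
ee_pos: [0.5066, 0.1456, 0.1952]
tcp_rot: [3.141, 0.0, 0.49]
force: [-0.9, 0.7, -0.7]
finger_gap: 0.0278
r 0.1307 arm angle left 0.852 yaw err 0.012 [-0.9  0.7 -0.7] [0.5066 0.1456 0.1952]
```

Tracking the arc well (r 0.131, 0.85 rad to go).

```bash
python3 -m handwheel '[[0.04,1.04,0,-0.57],[0.04,1.04,0,-0.57],[0.04,1.04,0,-0.57],[0.04,1.04,0,-0.57],[0.04,1.04,0,-0.57],[0.04,1.04,0,-0.57],[0.04,1.04,0,-0.57],[0.04,1.04,0,-0.57],[0.02,0.7,0,-0.4],[0,0,0,0],[0,0,0,0]]'
python3 -c "
from h import *
kp()"
```

```text
time_s: 34.6
ee_pos: [0.5715, 0.0882, 0.1952]
tcp_rot: [-3.141, -0.0, 1.182]
force: [0.2, -0.6, 0.3]
finger_gap: 0.0278
r 0.1301 arm angle left 0.175 yaw err -0.003 [ 0.2 -0.6  0.3] [0.5715 0.0882 0.1952]
```

```bash
python3 -m handwheel '[[0.03,0.9,0,-0.5],[0.03,0.8,0,-0.45],[0.01,0.5,0,-0.28],[0,0,0,0]]'; python3 -m handwheel '[[0,0.2,0,0],[0,0.1,0,0],[0,0,0,0]]'; python3 -c "
from h import *
kp()"
```

```text
time_s: 35.0
ee_pos: [0.5927, 0.0816, 0.1952]
tcp_rot: [-3.142, -0.0, 1.355]
force: [-0.1, -0.1, -0.7]
finger_gap: 0.0276
time_s: 35.3
ee_pos: [0.5955, 0.0808, 0.1953]
tcp_rot: [-3.142, 0.0, 1.355]
force: [-0.2, 0.3, 0.5]
finger_gap: 0.0275
r 0.1303 arm angle left -0.018 yaw err 0.017 [-0.2  0.3  0.5] [0.5955 0.0808 0.1953]
```

```bash
for i in 1; do python3 -m handwheel '[[0,0.1,0,0],[0,0.1,0,0],[0,0,0,0]]'; done; python3 -m handwheel '[[0,0.1,0,0],[0,0,0,0]]'; python3 -c "
from h import *
kp()"
```

```text
time_s: 35.6
ee_pos: [0.5978, 0.0801, 0.1953]
tcp_rot: [3.141, -0.0, 1.356]
force: [-0.5, -0.0, -0.5]
finger_gap: 0.0281
time_s: 35.8
ee_pos: [0.598, 0.0801, 0.1953]
tcp_rot: [-3.14, 0.0, 1.356]
force: [-4.0, 0.3, 1.2]
finger_gap: 0.0275
r 0.1305 arm angle left -0.038 yaw err 0.036 [-4.   0.3  1.2] [0.598  0.0801 0.1953]
```

The stop is felt (-4 N). I centre the jaws round the knob, open and rise.

```bash
python3 -m handwheel '[[0,-0.4,0,0],[0,0,0,0],[0,0,0,0],[0,0,-1,0],[0,0,-2,0],[0,0,-3,0],[0,0,-3,0],[-2,0,-1,0],[-4,0,0,0],[-4,0,0,0],[-2,0,0,0],[0,0,0,0],[0,0,0,0],[0,0,0,0]]' -0.2
python3 - <<'E'
from h import *
f=wgrab('w17');print(f['p'],f['r'])
s=grab_frame('scene');b=cv2.resize(s['color'][90:250,280:440],None,fx=3.7,fy=3.7,interpolation=cv2.INTER_CUBIC);save('s17',b)
np.save('pics/s17.npy',s,allow_pickle=True);t=grab_frame('top');save('t17',t['color'])
E
```

```text
time_s: 37.2
ee_pos: [0.5695, -0.0347, 0.2958]
tcp_rot: [3.141, -0.001, 1.358]
force: [-0.2, 0.2, -0.3]
finger_gap: 0.051
[ 0.56949575 -0.03471139  0.29579001] [ 3.14093541e+00 -1.00438597e-03  1.35803866e+00]
```

View pics/w17.png

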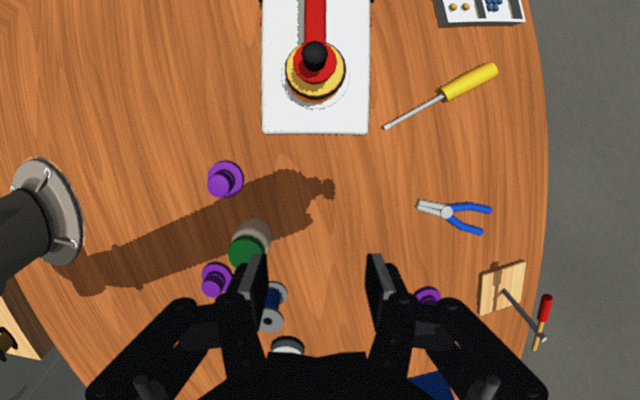

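View pics/s17.png

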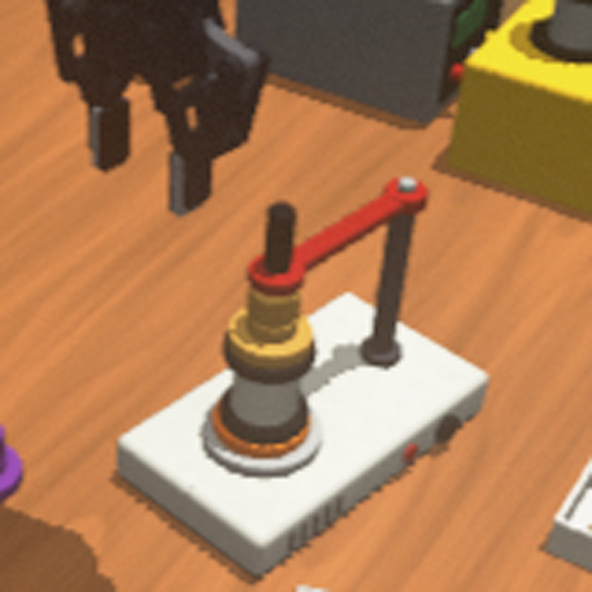

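View pics/t17.png

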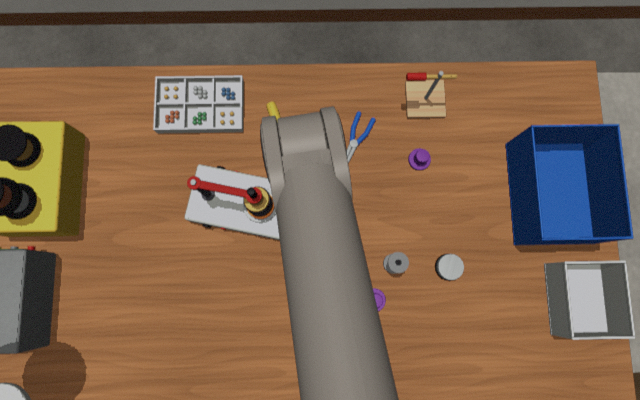

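Run:
```python
from h import *
f=load('w17');t=cv2.cvtColor(cv2.imread('pics/t17.png'),cv2.COLOR_BGR2RGB)
k=wz(f,(314,52),.230);print(k)
p=k[:2]-np.array([.6212,.2085]);print('angle left',-1.788-np.arctan2(p[1],p[0]),np.hypot(*p))
t0=load('top0');
print('knob top (top cam)',onz(t0,(253.5,194.5),.23),get_state()['force'].round(1))
from plant import close_job
print(close_job())
```

```text
[0.59220132 0.08022245 0.23      ]
angle left 0.005121387773348252 0.1315144618472661
knob top (top cam) [0.5841147  0.07455611 0.23      ] [-0.2 -0.4  0.9]
the job is handed in; nothing more can be done
None
```

I put the drive disc, then the reel, then the brass cap on the spindle. Each was lowered until I felt light contact (3 to 5 N) at the expected height. I then swung the red keeper across until it met its stop (4 N), backed off, opened the jaws and rose clear. The job was handed in at about 37 s of the 72 s.

**Last checks:**
- After its release, the cap measured within about 1.5 mm of the spindle axis at its home height.
- The wrist view put the keeper about 0.005 rad from fully closed.
- The robot was clear of everything.
- In the pictures nothing else on the bench had been moved, though the arm hid the jar in the last top view.

**What disagreed:** A rough hand-picked pixel in the top camera put the knob about 1 cm from where the wrist camera did. The 4 N stop and the scene picture backed the wrist reading, so I went with that one. The reel's bore edge in hand also read several mm off, but its outer rims agreed and it seated without trouble.

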